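Put the loose wooden furniture back in its drawer by length

TASK

The forme is made up, so clear the bench: put the four loose bars of wooden furniture back in the furniture drawer, each lying flat in the bay of its own length. Leave the loose bar of iron furniture where it lies, and leave the wood that stands in the chase with the type.

Things in the scene. Friction and masses are not known exactly. Their poses are not given: they have to be found in the camera images.
- wood_200: loose bar of wooden letterpress furniture, oak-coloured, 200 mm long, 30 mm wide, 16 mm thick, lying flat on the table; origin at the centre of its underside, y along its length, x across its width, z up
- wood_150: loose bar of wooden letterpress furniture, dark brown, 150 mm long, 20 mm wide, 16 mm thick, lying flat on the table; origin at the centre of its underside, y along its length, x across its width, z up
- wood_120: loose bar of wooden letterpress furniture, oak-coloured, 120 mm long, 25 mm wide, 16 mm thick, lying flat on the table; origin at the centre of its underside, y along its length, x across its width, z up
- wood_100: loose bar of wooden letterpress furniture, oak-coloured, 100 mm long, 30 mm wide, 16 mm thick, lying flat on the table; origin at the centre of its underside, y along its length, x across its width, z up
- bay_200 (a point): bay for 200 mm bars: a shallow wooden tray lined grey, clear inside 216 x 44 mm; side walls 6 mm, end walls 8 mm above its floor, so a bar in it stands proud and is held above the walls. Point: middle of its floor, 8 mm above the table; x along the bay, y across, z up. The four bays lie side by side in the drawer in any order, 57 mm between centre lines
- bay_150 (a point): bay for 150 mm bars: a shallow wooden tray lined grey, clear inside 166 x 44 mm; side walls 6 mm, end walls 8 mm above its floor, so a bar in it stands proud and is held above the walls. Point: middle of its floor, 8 mm above the table; x along the bay, y across, z up. Second longest of the four bays
- bay_120 (a point): bay for 120 mm bars: a shallow wooden tray lined grey, clear inside 136 x 44 mm; side walls 6 mm, end walls 8 mm above its floor, so a bar in it stands proud and is held above the walls. Point: middle of its floor, 8 mm above the table; x along the bay, y across, z up. Third longest of the four bays
- bay_100 (a point): bay for 100 mm bars: a shallow wooden tray lined grey, clear inside 116 x 44 mm; side walls 6 mm, end walls 8 mm above its floor, so a bar in it stands proud and is held above the walls. Point: middle of its floor, 8 mm above the table; x along the bay, y across, z up. Shortest bay. The drawer is fixed, 246 x 250 mm: sides 14, front (brass pull) 26, back 22 mm high
- iron_piece: dark cast-iron furniture with windows in it, 245 mm long, 32 mm wide, 15 mm thick, lying on the table; not wood, stays where it is; origin at the centre of its underside, y along its length
- forme_wood: oak-coloured wooden furniture, 120 x 25 x 16 mm, that stands in the forme: inside the iron chase (frame 250 x 300 mm, 20 mm high) against the left side of the type; it belongs to the job and stays; origin at the centre of its underside, y along its length. The other wood, iron and quoins in the chase are fixed

How it is judged:
By the outcome, as a careful person would: the job done as asked, in the order asked, and still so for the second after the job is handed in, with the robot touching nothing.
It also fails if it takes over 102 s, if anything falls off the work surface, if the arm or the gripper's body presses on something with over 40 N, if the wrist force passes 120 N, or if a joint passes its speed limit or range.

ROBOT

A 7-joint arm with a two-finger parallel gripper is mounted at the origin on a cart in front of the work surface, level with it; the furniture and walls round the work are solid. World frame = base frame: x ahead of the robot, y to its left, z up, the work surface at z = 0. Lengths are in mm, angles in rad, forces in N, time in s.
With the tool pointing down it reaches from about 400 to 875 mm from the base axis. Payload 4.4 kg.
Tool frame: the origin (TCP) lies midway between the tips of the shut fingers; the grasp point (between the pads) lies ctrl.grip_depth behind it (ctrl.grip_depth is the distance from the TCP to the grasp point, in mm); z points along the fingers, y is the line along which they close (so a half turn about z gives the same grasp; the last joint's range is limited). The gripper opens to 85 mm and grips with 20 to 120 N. Pads are 22 mm wide; open, the fingers measure 114 mm over their backs; the gripper's body (76 mm by 85 mm) begins 54 mm behind the grasp point. The pads swing forward as they close: fully open they stand 13 mm farther back than shut.
Start: joints at [-1.169, 0.628, 0.038, 1.517, -0.027, 0.996, -0.02], TCP at [293.08, 580.191, 231.313] pointing down, gripper open.
Joint ranges: [-3.06, 3.06], [-0.37, 2.12], [-1.25, 1.32], [0.18, 2.47], [-1.1, 4.24], [0.23, 1.98], [-2.94, 2.94]. Speed limits (rad/s): [2.57, 2.57, 3.14, 3.14, 3.14, 3.14, 3.14].

INTERFACE

Orientations are given as [roll, pitch, yaw] about the fixed x, y, z axes, in that order (R = Rz(yaw) Ry(pitch) Rx(roll)).
In Python, from cell import ctrl gives the robot as it stands.
- The arm moves only by the tool carry_out, never from a script. Its argument "deltas" is one flat list of numbers, 7 for each row, row after row: the turn, a rotation vector about the tool's x, y, z in degrees, then the shift along the tool's x, y, z in m, then the closure, from -1 (fully open) to 1 (shut). In form: [wx, wy, wz, dx, dy, dz, claw, wx, wy, wz, dx, dy, dz, claw, ...]. A call has 1 to 12 rows; each row shifts and turns the commanded pose from where the row before left it, along the tool's axes as they then stand; what a row does not reach is not made up. A row lasts 1/8 s, in which the tool goes at most 62.5 mm and 10.7 degrees, less where a joint would pass 70% of its speed; a pose out of reach is approached as far as the arm can. A call with a gripper value outside its range is refused whole. The fingers move at their own pace and stop on an object; the grip force is fixed at half the most. Time passes only in rows, so rows that do not move let the fingers close. It gives the time, the measured TCP pose, the force, the opening and the grip force at its end, in the units of the state.
- ctrl.read_state(): the state, without advancing time (a new reading comes with each control period).
- ctrl.get_image(name): name is "scene" or "top" or "wrist"; returns the picture (400x640x3 uint8, red, green, blue); there is no depth.
- ctrl.calibration(name): a dict with "mtx" (3x3 intrinsics, pixels), "R" (3x3) and "t" (3): a world point X has camera coordinates R X + t. Camera axes: x right, y down, z forward; pixel columns grow to the right and rows downward; lengths in mm; the calibration is good to about 2 mm. A picture is of the moment at which its call begins: read the wrist's pose just before it. calibration takes no time and is no camera call; for the wrist camera it gives the pose at the moment of the call.
- ctrl.finish_job(): hands the job in; it is judged then, once.
The state is a dict: "clock": time; "qpos": joint angles; "qd": joint speeds; "tau": joint torques, N m; "eef_pos": TCP position; "tool_rot": TCP orientation; "force": force on the tool from outside, world axes, zero at the start; "torque": the same for the moment, N m; "width": finger opening in mm; "gripper_force": force on a finger pad.
Only numpy, scipy, OpenCV 4.12 (cv2) and the standard library are available. Lean on these libraries where they do the work, as an engineer would, in place of code of your own. Each camera call takes 0.05 s, during which the arm holds its last target. There are 200 camera calls.

## Working session

There is one attempt and no reset: what is moved stays moved. The work goes in short steps, Python scripts to look and compute and a tool call to move; the robot and the scene stay as the last step left them, time stands still between calls to the robot, and variables do not carry over. Pictures are saved under pics/ and viewed, at most 14 in all, crops included, and the job is handed in when it is done.

Besides the shell and the picture viewer there is one more tool, called after "Call:" by a JSON object that holds its "op" and its "data", one argument or row to a line. carry_out: Moves the arm, as the interface text tells. Its arguments: {"type":"object","properties":{"deltas":{"type":"array"}},"required":["deltas"]}

```bash
mkdir -p pics; ls; python3 - <<'E'
from cell import ctrl
import cv2
s=ctrl.read_state();print(s);print(ctrl.grip_depth)
for n in("scene","top"):
    cv2.imwrite(f"pics/{n}0.png",ctrl.get_image(n)[:,:,::-1]); c=ctrl.calibration(n);print(n,c)
E
```

```text
pics
{'clock': 0.0, 'qpos': array([-1.16880599,  0.62932985,  0.03841815,  1.51837452, -0.02699183,
        0.99629099, -0.02002465]), 'qd': array([-2.94766525e-04,  3.28225816e-04,  7.89931879e-04,  1.19101275e-04,
        5.53614497e-05,  5.28316634e-04,  6.26138153e-04]), 'tau': array([ 1.76813792e-04, -5.63396752e+01,  1.22621287e+00, -1.93447226e+01,
        1.09661461e-02,  1.02266928e-02,  1.36849030e-05]), 'eef_pos': array([292.77688446, 579.62883926, 230.39711296]), 'tool_rot': array([-3.13970729e+00,  1.70739632e-05,  2.67380124e+00]), 'force': array([0.24582987, 1.35458921, 0.021919  ]), 'torque': array([0.01730894, 0.01140531, 0.02237865]), 'gripper_force': 0.0, 'width': 85.33613666440269}
18.700000000000003
scene {'mtx': array([[407.46536389,   0.        , 317.91383843],
       [  0.        , 407.46536389, 202.16824081],
       [  0.        ,   0.        ,   1.        ]]), 'R': array([[ 0.76978323, -0.63818963,  0.01215629],
       [-0.3236514 , -0.40666109, -0.85432812],
       [ 0.55016683,  0.65371306, -0.51959185]]), 't': array([-360.89525462,  169.1553954 , 1047.08880726])}
top {'mtx': array([[479.37491464,   0.        , 321.75621669],
       [  0.        , 479.37491464, 201.74638289],
       [  0.        ,   0.        ,   1.        ]]), 'R': array([[-0.00915716, -0.99994945, -0.00415364],
       [-0.99888652,  0.00933951, -0.04624388],
       [ 0.04628033,  0.00372555, -0.99892154]]), 't': array([ -18.45378499,  425.70561476, 1500.38948707])}
```

View pics/top0.png

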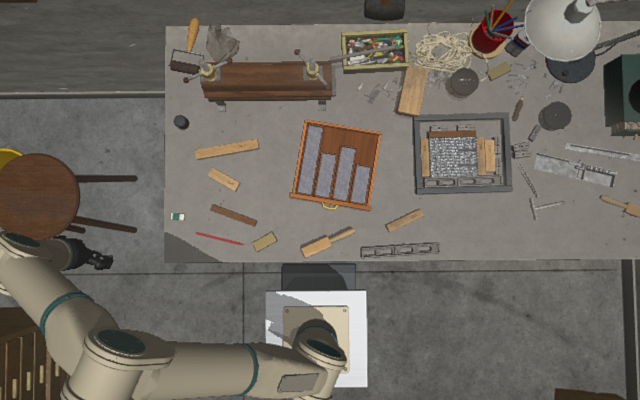

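View pics/scene0.png

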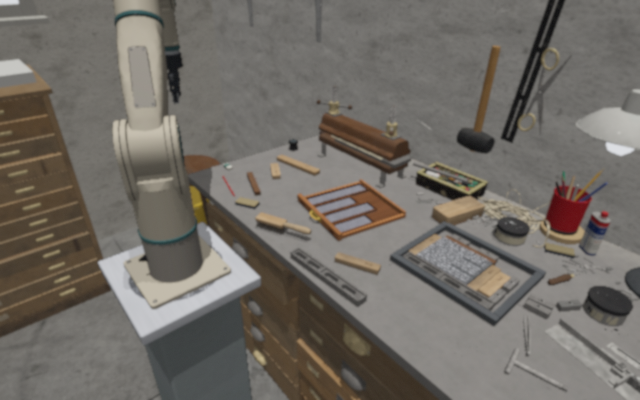

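The top view shows:
- oak 200 at about (227,149), oak 100 at (224,180), brown 150 at (233,215) and oak 120 at (405,220)
- drawer bays from left to right: 200 (311,160), 120 (326,175), 150 (345,172), 100 (361,182)
- iron at (400,250) and the chase at (462,153)

The scene view shows the same things: 200 at (298,164), 100 at (276,171), 150 at (253,183), 120 at (357,263).

```bash
cat > h.py <<'E'
import numpy as np,cv2
from scipy.spatial.transform import Rotation as Ro
from cell import ctrl
def ray(c,uv):
    d=c["R"].T@np.linalg.inv(c["mtx"])@np.array([uv[0],uv[1],1.]);return -c["R"].T@c["t"],d
def plane(c,uv,z):
    o,d=ray(c,uv);return o+d*(z-o[2])/d[2]
def tri(ca,a,cb,b):
    o1,d1=ray(ca,a);o2,d2=ray(cb,b);d1/=np.linalg.norm(d1);d2/=np.linalg.norm(d2)
    s=np.linalg.lstsq(np.c_[d1,-d2],o2-o1,rcond=None)[0]
    p,q=o1+s[0]*d1,o2+s[1]*d2;return (p+q)/2,np.linalg.norm(p-q)
def blob(img,seed,tol,win=45):
    """flood from seed -> contour (pixels)"""
    m=np.zeros((img.shape[0]+2,img.shape[1]+2),np.uint8)
    cv2.floodFill(img.copy(),m,seed,0,(tol,)*3,(tol,)*3,8|(255<<8)|cv2.FLOODFILL_MASK_ONLY|cv2.FLOODFILL_FIXED_RANGE)
    m=m[1:-1,1:-1];m=cv2.morphologyEx(m,cv2.MORPH_CLOSE,np.ones((3,3)))
    ys,xs=np.nonzero(m);return m,np.c_[xs,ys].astype(float)
def rect(c,px,z):
    P=np.array([plane(c,p,z)[:2] for p in px]).astype(np.float32)
    mu=P.mean(0);w,v=np.linalg.eigh(np.cov((P-mu).T));a=v[:,1];
    return mu,np.sqrt(12*w[::-1]),np.degrees(np.arctan2(a[1],a[0]))%180
E
python3 - <<'E'
from h import *
T=cv2.imread("pics/top0.png");S=cv2.imread("pics/scene0.png");ct,cs=ctrl.calibration("top"),ctrl.calibration("scene")
for n,a,b,z,t in[("w200",(227,149),(298,164),16,40),("w100",(224,180),(276,171),16,40),("w150",(233,215),(253,183),16,25),("w120",(405,220),(357,263),16,40),
  ("b200",(311,160),None,8,35),("b120",(326,175),None,8,35),("b150",(345,172),None,8,35),("b100",(361,182),None,8,35)]:
    m,p=blob(T,a,t);r=rect(ct,p,z);print(n,len(p),np.round(r[0],1),np.round(r[1],1),round(r[2],1),end=" ")
    if b:
        ms,q=blob(S,b,t);print(len(q),"tri",*[np.round(x,1) for x in tri(ct,p.mean(0),cs,q.mean(0))])
    else: print()
big=cv2.resize(T[110:265,185:430],None,fx=3.2,fy=3.2,interpolation=cv2.INTER_CUBIC);cv2.imwrite("pics/topc.png",big)
E
```

```text
w200 604 [596.4 277.8] [201.1  30.2] 99.7 42443 tri [ 758.5   34.5 -314.5] 652.2
w100 329 [500.2 288.1] [101.6  32.2] 60.4 42716 tri [ 626.9  -12.1 -173.3] 703.7
w150 326 [387.  255.8] [152.1  21.2] 69.2 132 tri [386.7 257.2  10.2] 1.0
w120 77376 [ 581.5 -269.6] [1544.5  777. ] 88.5 48180 tri [ 634.4 -334.4 -154. ] 91.5
b200 889 [559.6  15.1] [214.  42.] 169.9 
b120 561 [510.8 -34.2] [134.4  41.9] 169.7 
b150 697 [515.4 -92.8] [164.3  42.5] 169.8 
b100 483 [ 480.3 -144.4] [114.7  42.1] 169.8
```

View pics/topc.png

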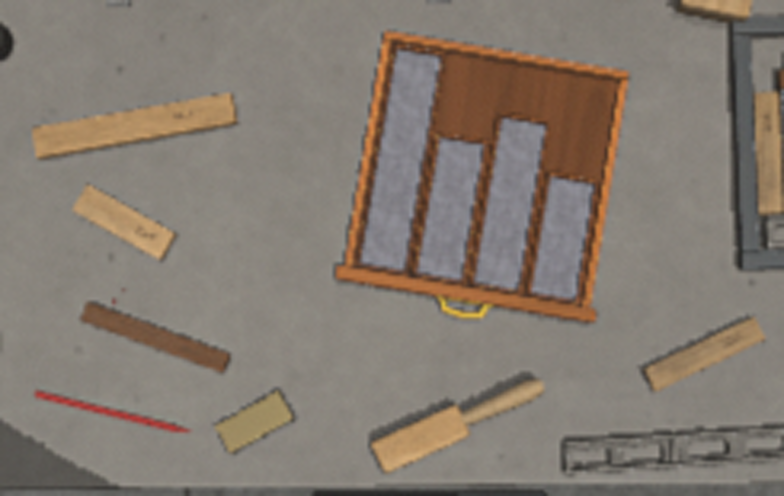

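The enlarged crop shows all four bars, with bay lengths matching 200, 120, 150, 100 from left to right. The 57 mm spacing also checks out. I still need wood_120 and the heights.

```bash
python3 - <<'E'
from h import *
T=cv2.imread("pics/top0.png");S=cv2.imread("pics/scene0.png");ct,cs=ctrl.calibration("top"),ctrl.calibration("scene")
for n,a,b,z,t in[("w200",(227,149),(298,164),16,40),("w100",(224,180),(276,171),16,40),("w120",(405,220),(357,263),16,40),
  ("b200",(311,160),(335,205),8,35),("b120",(326,175),(344,213),8,35),("b150",(345,172),(365,210),8,35)]:
    for t1 in(25,30):
        m,p=blob(T,a,t1)
        if len(p)<2000: r=rect(ct,p,z);print(n,t1,np.round(r[0],1),np.round(r[1],1),round(r[2],1),len(p))
    for t2 in(12,18,24,):
        ms,q=blob(S,b,t2)
        if len(q)<2000:print("  scene",t2,len(q),"tri",*[np.round(x,1) for x in tri(ct,p.mean(0),cs,q.mean(0))])
x0,y0=225,145
cv2.imwrite("pics/scc.png",cv2.resize(S[y0:y0+140,x0:x0+190],None,fx=4,fy=4,interpolation=cv2.INTER_CUBIC))
E
```

```text
w200 25 [596.2 278.1] [199.5  28.5] 99.8 567
w200 30 [596.2 278.2] [199.8  29.1] 99.7 579
  scene 12 146 tri [597.8 277.3  15.1] 3.7
  scene 18 183 tri [598.3 276.9  15. ] 5.0
  scene 24 214 tri [597.9 277.   15.9] 4.3
w100 25 [500.2 287.3] [99.8 29.7] 60.1 297
w100 30 [500.2 287.5] [99.9 30.3] 59.8 304
  scene 12 90 tri [500.2 287.5  16. ] 0.1
  scene 18 110 tri [500.7 287.4  15.2] 1.0
  scene 24 125 tri [500.7 287.1  16.2] 1.3
w120 25 [ 363.1 -283.1] [120.3  28.4] 116.3 333
  scene 12 263 tri [ 520.7  -68.  -199.7] 110.5
  scene 18 312 tri [ 520.3  -67.7 -198.4] 109.6
b200 25 [559.8  15. ] [213.3  41.6] 169.8 877
b200 30 [559.6  15.1] [214.2  41.8] 169.9 886
  scene 12 165 tri [563.1  18.1 -35. ] 5.6
  scene 18 185 tri [563.3  17.9 -34.7] 5.1
  scene 24 203 tri [563.2  18.1 -35. ] 5.5
b120 25 [510.7 -34. ] [133.6  41.5] 169.8 553
b120 30 [510.8 -34.1] [134.2  41.6] 169.7 556
  scene 12 233 tri [529.2 -48.4 -18.8] 42.2
  scene 18 257 tri [529.3 -48.5 -18.5] 42.6
  scene 24 276 tri [529.5 -48.6 -18.7] 42.9
b150 25 [515.6 -93. ] [163.8  41.8] 169.8 683
b150 30 [515.4 -92.9] [163.9  42. ] 169.8 687
  scene 12 267 tri [515.7 -93.4  10.8] 1.9
  scene 18 306 tri [515.  -92.7  10. ] 0.3
  scene 24 319 tri [514.8 -92.6  10.2] 0.6
```

View pics/scc.png

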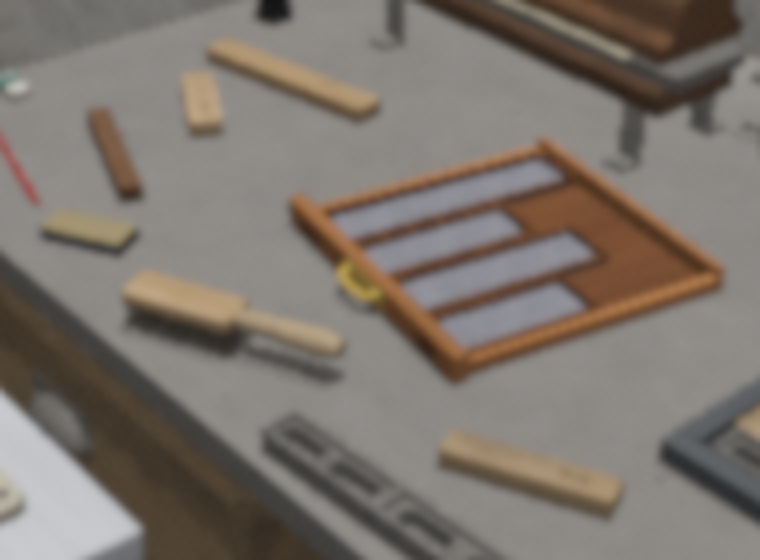

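Bars measure 16 mm high and the bay floors about 8–10 mm, as stated. Next is a planner, then I start moving.

```bash
cat > plan.py <<'E'
# usage: plan.py x y z yaw rows claw [x y z yaw rows claw ...]; prints rows from measured pose
import sys,numpy as np
from cell import ctrl
s=ctrl.read_state();p=s["eef_pos"].copy();yaw=np.degrees(s["tool_rot"][2])
print("at",np.round(p,1),round(yaw,1),"rpy",np.round(np.degrees(s["tool_rot"]),1),"t",round(s["clock"],2),"w",round(s["width"],1),"F",np.round(s["force"],1),"q7",round(s["qpos"][6],2))
a=list(map(float,sys.argv[1:]))
for k in range(0,len(a),6):
    x,y,z,ty,n,c=a[k:k+6];out=[]
    for i in range(int(n),0,-1):
        d=(np.array([x,y,z])-p)/i; dy=(((ty-yaw+180)%360)-180)/i
        r=np.radians(yaw); ex=np.array([np.cos(r),np.sin(r),0]);eY=np.array([np.sin(r),-np.cos(r),0])
        dx,dyy,dz=[round(v/1000,3) for v in(d@ex,d@eY,-d[2])]; wz=round(-dy*2)/2
        out+=[0,0,wz,dx,dyy,dz,c]
        p=p+1000*(dx*ex+dyy*eY)+np.array([0,0,-1000*dz]);yaw-=wz
    print(",".join(f"{v:g}" for v in out),",")
print("end",np.round(p,1),round(yaw,1))
E
python3 plan.py 596 278 120 99.7 12 -1
```

```text
at [292.9 579.7 230.5] 153.2 rpy [-179.9    0.   153.2] t 0.1 w 85.3 F [-0.7 -0.2  0.8] q7 -0.02
0,0,4.5,-0.034,-0.011,0.009,-1,0,0,4.5,-0.035,-0.008,0.009,-1,0,0,4.5,-0.035,-0.006,0.009,-1,0,0,4.5,-0.036,-0.003,0.009,-1,0,0,4.5,-0.036,-0,0.009,-1,0,0,4.5,-0.035,0.003,0.009,-1,0,0,4.5,-0.035,0.005,0.009,-1,0,0,4.5,-0.035,0.008,0.009,-1,0,0,4.5,-0.034,0.011,0.01,-1,0,0,4.5,-0.033,0.014,0.009,-1,0,0,4,-0.031,0.016,0.01,-1,0,0,4.5,-0.03,0.018,0.009,-1 ,
end [595.6 278.4 120.5] 99.7
```

Call:
{"op": "carry_out", "data": {
  "deltas": [0, 0, 4.5, -0.034, -0.011, 0.009, -1, 0, 0, 4.5, -0.035, -0.008, 0.009, -1, 0, 0, 4.5, -0.035, -0.006, 0.009, -1, 0, 0, 4.5, -0.036, -0.003, 0.009, -1, 0, 0, 4.5, -0.036, 0, 0.009, -1, 0, 0, 4.5, -0.035, 0.003, 0.009, -1, 0, 0, 4.5, -0.035, 0.005, 0.009, -1, 0, 0, 4.5, -0.035, 0.008, 0.009, -1, 0, 0, 4.5, -0.034, 0.011, 0.01, -1, 0, 0, 4.5, -0.033, 0.014, 0.009, -1, 0, 0, 4, -0.031, 0.016, 0.01, -1, 0, 0, 4.5, -0.03, 0.018, 0.009, -1]
}}

```text
clock: 1.6
eef_pos: [596.1, 278.0, 120.4]
tool_rot: [-3.141, 0.0, 1.738]
force: [1.3, -0.2, 0.4]
width: 85.5
gripper_force: 0.0
```

```bash
python3 - <<'E'
from h import *
s=ctrl.read_state();I=ctrl.get_image("wrist")[:,:,::-1];c=ctrl.calibration("wrist");cv2.imwrite("pics/wr1.png",I)
print(s["clock"],c["mtx"][0,0])
for z in(16,):
    for X in([596.2,278.1,16],[500,287.5,16]):
        v=c["mtx"]@(c["R"]@np.array(X)+c["t"]);print(v[:2]/v[2])
E
python3 plan.py 596.2 278.1 9 99.7 5 -1
```

```text
1.6 348.0960457854596
[311.87962188 191.57597895]
[179.88465682 158.30374855]
at [600.  271.7 119.5] 99.1 rpy [179.9   0.3  99.1] t 1.65 w 85.5 F [ 3.8 -4.1 -0.7] q7 -0.11
0,0,0,0.001,-0.001,0.022,-1,0,0,0,0.001,-0,0.022,-1,0,0,0,0.002,-0.001,0.022,-1,0,0,-0.5,0.001,-0,0.022,-1,0,0,0,0.002,-0.001,0.023,-1 ,
end [595.9 278.1   8.5] 99.6
```

View pics/wr1.png

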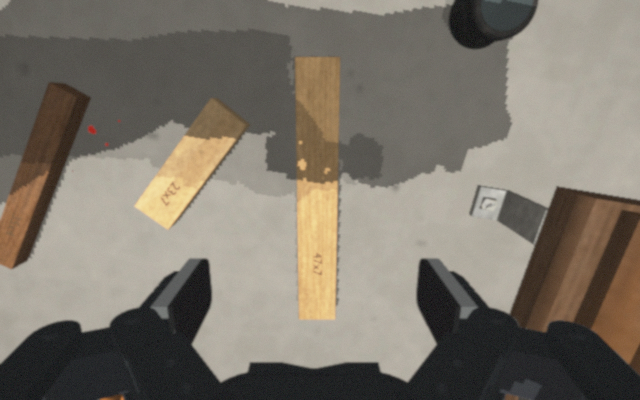

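The wrist view shows the 200 bar centred at about (318,188), between the open fingers and parallel to the tool's x axis. The arm was still settling, so I'll add rest rows from now on and go down.

Call:
{"op": "carry_out", "data": {
  "deltas": [0, 0, 0, 0, 0, 0.02, -1, 0, 0, 0, 0, 0, 0.03, -1, 0, 0, 0, 0, 0, 0.03, -1, 0, 0, 0, 0, 0, 0.02, -1, 0, 0, 0, 0, 0, 0.01, -1, 0, 0, 0, 0, 0, 0.002, -1, 0, 0, 0, 0, 0, 0, -1]
}}

```text
clock: 2.52
eef_pos: [596.4, 279.2, 10.0]
tool_rot: [3.14, -0.0, 1.74]
force: [0.6, -0.0, 0.4]
width: 85.2
gripper_force: 0.0
```

```bash
python3 plan.py
```

```text
at [596.4 279.2  10. ] 99.7 rpy [179.9  -0.   99.7] t 2.52 w 85.2 F [ 0.6 -0.   0.4] q7 -0.08
end [596.4 279.2  10. ] 99.7
```

Call:
{"op": "carry_out", "data": {
  "deltas": [0, 0, 0, 0, 0, 0.0015, 1, 0, 0, 0, 0, 0, 0, 1, 0, 0, 0, 0, 0, 0, 1, 0, 0, 0, 0, 0, 0, 1, 0, 0, 0, 0, 0, 0, 1, 0, 0, 0, 0, 0, 0, 1, 0, 0, 0, 0, 0, 0, 1]
}}

```text
clock: 3.4
eef_pos: [596.4, 279.1, 8.5]
tool_rot: [3.14, -0.0, 1.74]
force: [-0.6, 0.2, 5.9]
width: 28.2
gripper_force: 59.8
```

```bash
python3 plan.py 596.4 279 80 99.7 4 1 559.6 15.1 70 169.8 8 1
```

```text
at [596.4 279.1   8.5] 99.7 rpy [179.9  -0.   99.7] t 3.4 w 28.2 F [-0.6  0.2  5.9] q7 -0.08
0,0,0,-0,-0,-0.018,1,0,0,0,-0,-0,-0.018,1,0,0,0,-0,-0,-0.018,1,0,0,0,-0,-0,-0.018,1 ,
0,0,-9,-0.032,-0.01,0.001,1,0,0,-8.5,-0.03,-0.015,0.001,1,0,0,-9,-0.027,-0.019,0.001,1,0,0,-8.5,-0.024,-0.023,0.001,1,0,0,-9,-0.02,-0.027,0.002,1,0,0,-8.5,-0.016,-0.029,0.001,1,0,0,-9,-0.011,-0.031,0.002,1,0,0,-8.5,-0.006,-0.033,0.001,1 ,
end [559.3  15.2  70.5] 169.7
```

```bash
python3 plan.py 596.4 279 80 99.7 4 1 559.6 15.1 70 169.8 14 1
```

```text
at [596.4 279.1   8.5] 99.7 rpy [179.9  -0.   99.7] t 3.4 w 28.2 F [-0.6  0.2  5.9] q7 -0.08
0,0,0,-0,-0,-0.018,1,0,0,0,-0,-0,-0.018,1,0,0,0,-0,-0,-0.018,1,0,0,0,-0,-0,-0.018,1 ,
0,0,-5,-0.018,-0.006,0.001,1,0,0,-5,-0.018,-0.007,0.001,1,0,0,-5,-0.017,-0.009,0.001,1,0,0,-5,-0.016,-0.01,0.001,1,0,0,-5,-0.015,-0.012,0.001,1,0,0,-5,-0.014,-0.013,0.001,1,0,0,-5,-0.013,-0.014,0.001,1,0,0,-5,-0.012,-0.015,0,1,0,0,-5,-0.01,-0.016,0.001,1,0,0,-5,-0.009,-0.017,0,1,0,0,-5,-0.007,-0.017,0.001,1,0,0,-5,-0.006,-0.018,0,1,0,0,-5,-0.004,-0.019,0.001,1,0,0,-5,-0.002,-0.019,0,1 ,
end [559.8  14.7  70.5] 169.7
```

Call:
{"op": "carry_out", "data": {
  "deltas": [0, 0, 0, 0, 0, -0.01, 1, 0, 0, 0, 0, 0, -0.022, 1, 0, 0, 0, 0, 0, -0.022, 1, 0, 0, 0, 0, 0, -0.018, 1, 0, 0, -5, -0.018, -0.006, 0.001, 1, 0, 0, -5, -0.018, -0.007, 0.001, 1, 0, 0, -5, -0.017, -0.009, 0.001, 1, 0, 0, -5, -0.016, -0.01, 0.001, 1, 0, 0, -5, -0.015, -0.012, 0.001, 1, 0, 0, -5, -0.014, -0.013, 0.001, 1, 0, 0, -5, -0.013, -0.014, 0.001, 1, 0, 0, -5, -0.012, -0.015, 0, 1]
}}

```text
clock: 4.9
eef_pos: [575.4, 126.5, 73.8]
tool_rot: [3.141, 0.001, 2.441]
force: [0.5, -0.0, -0.6]
width: 27.9
gripper_force: 59.3
```

Call:
{"op": "carry_out", "data": {
  "deltas": [0, 0, -5, -0.01, -0.016, 0.001, 1, 0, 0, -5, -0.009, -0.017, 0, 1, 0, 0, -5, -0.007, -0.017, 0.001, 1, 0, 0, -5, -0.006, -0.018, 0, 1, 0, 0, -5, -0.004, -0.019, 0.001, 1, 0, 0, -5, -0.002, -0.019, 0, 1, 0, 0, 0, 0, 0, 0, 1, 0, 0, 0, 0, 0, 0, 1]
}}

```text
clock: 5.9
eef_pos: [559.8, 15.4, 70.4]
tool_rot: [3.141, 0.001, 2.961]
force: [-0.2, -0.0, -0.5]
width: 28.0
gripper_force: 59.3
```

```bash
python3 - <<'E'
from h import *
s=ctrl.read_state();I=ctrl.get_image("wrist")[:,:,::-1];cv2.imwrite("pics/wr2.png",I)
E
python3 plan.py 559.6 15.1 30 169.8 3 1
```

```text
at [559.7  15.7  70.3] 169.7 rpy [180.    0.  169.7] t 5.95 w 28.3 F [ 0.1 -0.2 -0.3] q7 1.12
0,0,0,-0,-0,0.013,1,0,0,0,-0,-0,0.014,1,0,0,0,-0,-0.001,0.013,1 ,
end [559.5  14.8  30.3] 169.7
```

View pics/wr2.png

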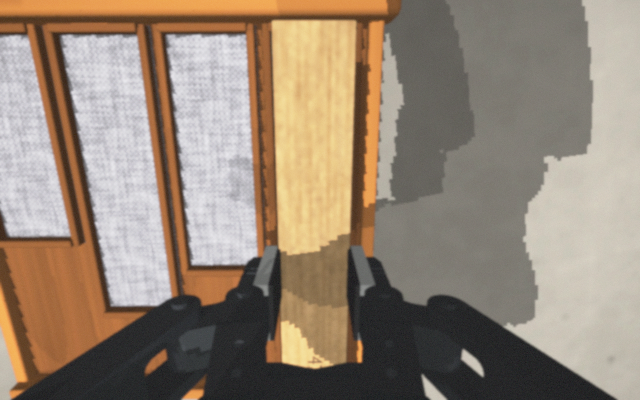

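The wrist view shows the 200 bar above the 200 bay, parallel to its walls, with the end at row 20 just inside the front rail. Lowering it now.

Call:
{"op": "carry_out", "data": {
  "deltas": [0, 0, 0, 0, 0, 0.014, 1, 0, 0, 0, 0, 0, 0.016, 1, 0, 0, 0, 0, 0, 0.014, 1, 0, 0, 0, 0, 0, 0.005, 1, 0, 0, 0, 0, 0, 0.003, 1, 0, 0, 0, 0, 0, 0, 1, 0, 0, 0, 0, 0, 0, 1]
}}

```text
clock: 6.82
eef_pos: [559.6, 14.4, 18.2]
tool_rot: [3.141, 0.001, 2.962]
force: [-0.3, -0.1, -1.3]
width: 28.1
gripper_force: 59.3
```

Call:
{"op": "carry_out", "data": {
  "deltas": [0, 0, 0, 0, 0, 0.001, 1, 0, 0, 0, 0, 0, 0, 0, 0, 0, 0, 0, 0, 0, 0, 0, 0, 0, 0, 0, 0, 0, 0, 0, 0, 0, 0, 0, 0, 0, 0, 0, 0, 0, 0, 0, 0, 0, 0, 0, 0, -0.03, 0, 0, 0, 0, 0, 0, -0.03, 0, 0, 0, 0, 0, 0, -0.03, -0.5, 0, 0, 0, 0, 0, 0, -1]
}}

```text
clock: 8.07
eef_pos: [560.9, 14.6, 108.9]
tool_rot: [3.14, 0.005, 2.962]
force: [0.4, -0.9, 0.0]
width: 77.0
gripper_force: 0.0
```

```bash
python3 plan.py 500.2 287.5 60 60 12 -1
```

```text
at [560.9  14.6 108.9] 169.7 rpy [179.9   0.3 169.7] t 8.07 w 77.0 F [ 0.4 -0.9  0. ] q7 1.13
0,0,9,0.009,0.021,0.004,-1,0,0,9,0.012,0.02,0.004,-1,0,0,9,0.015,0.018,0.004,-1,0,0,9,0.018,0.015,0.004,-1,0,0,9,0.02,0.012,0.004,-1,0,0,9,0.022,0.009,0.004,-1,0,0,9.5,0.023,0.005,0.004,-1,0,0,9,0.023,0.001,0.004,-1,0,0,9.5,0.023,-0.002,0.004,-1,0,0,9,0.023,-0.006,0.004,-1,0,0,9.5,0.021,-0.009,0.004,-1,0,0,9,0.019,-0.013,0.005,-1 ,
end [500.  287.2  59.9] 60.2
```

Call:
{"op": "carry_out", "data": {
  "deltas": [0, 0, 9, 0.009, 0.021, 0.004, -1, 0, 0, 9, 0.012, 0.02, 0.004, -1, 0, 0, 9, 0.015, 0.018, 0.004, -1, 0, 0, 9, 0.018, 0.015, 0.004, -1, 0, 0, 9, 0.02, 0.012, 0.004, -1, 0, 0, 9, 0.022, 0.009, 0.004, -1, 0, 0, 9.5, 0.023, 0.005, 0.004, -1, 0, 0, 9, 0.023, 0.001, 0.004, -1, 0, 0, 9.5, 0.023, -0.002, 0.004, -1, 0, 0, 9, 0.023, -0.006, 0.004, -1, 0, 0, 9.5, 0.021, -0.009, 0.004, -1, 0, 0, 9, 0.019, -0.013, 0.005, -1]
}}

```text
clock: 9.57
eef_pos: [497.6, 287.3, 56.6]
tool_rot: [-3.142, 0.002, 1.045]
force: [0.1, 0.1, -0.1]
width: 85.3
gripper_force: 0.0
```

Call:
{"op": "carry_out", "data": {
  "deltas": [0, 0, 0, 0, 0, 0, -1, 0, 0, 0, 0, 0, 0, -1]
}}

```text
clock: 9.82
eef_pos: [498.4, 285.6, 57.4]
tool_rot: [3.141, 0.002, 1.052]
force: [0.3, -0.4, 1.1]
width: 85.6
gripper_force: 0.0
```

```bash
python3 - <<'E'
from h import *
ct=ctrl.calibration("top");T=ctrl.get_image("top")[:,:,::-1];cv2.imwrite("pics/top2.png",T)
s=ctrl.read_state();c=ctrl.calibration("wrist");I=np.ascontiguousarray(ctrl.get_image("wrist")[:,:,::-1]);cv2.imwrite("pics/wr3.png",I)
v=c["mtx"]@(c["R"]@np.array([500.2,287.5,16])+c["t"]);print(v[:2]/v[2])
big=cv2.resize(T[110:220,280:400],None,fx=4,fy=4,interpolation=cv2.INTER_CUBIC)
cv2.imwrite("pics/both.png",np.hstack([cv2.resize(I,(400,250)),big[:250]]) if 0 else np.hstack([cv2.resize(big,(400,366)),cv2.copyMakeBorder(cv2.resize(I,(400,250)),0,116,0,0,cv2.BORDER_CONSTANT)]))
E
python3 plan.py 500.2 287.5 9 60 5 -1
```

```text
[316.66831568 225.69949965]
at [498.9 285.3  57.9] 60.2 rpy [180.    0.   60.2] t 9.93 w 85.3 F [-0.7  0.3  0.2] q7 -0.6
0,0,0,0.001,0,0.01,-1,0,0,0,0,0,0.01,-1,0,0,0,0.001,0,0.01,-1,0,0,0,0,0,0.009,-1,0,0,0,0.001,0,0.01,-1 ,
end [500.4 287.9   8.9] 60.2
```

View pics/both.png

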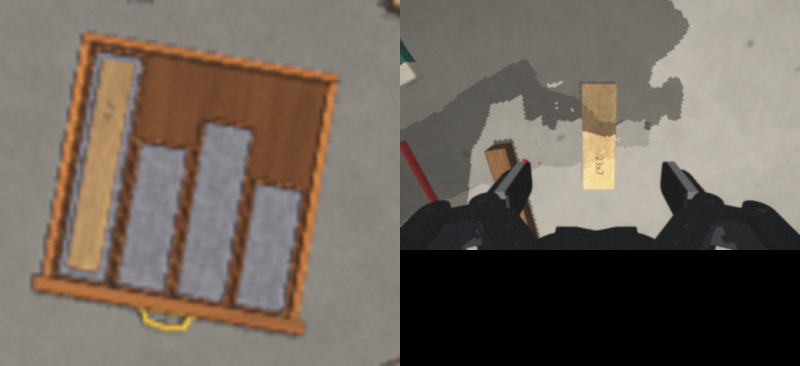

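The crop shows the 200 bar flat in its bay. The wrist view shows the 100 bar centred between the fingers. I'll check its centre from its corners.

```bash
python3 - <<'E'
from h import *
c=ctrl.calibration("wrist")
P=[plane(c,((x-400)*1.6,y*1.6),16)[:2] for x,y in((582,82.5),(616,82.5),(614.5,189),(583,189))]
print(np.round(P,1),np.mean(P,0))
I=cv2.imread("pics/wr3.png");b=cv2.bilateralFilter(I,7,40,7)
m,p=blob(b,(317,270),45);print(len(p),rect(c,p,16))
E
python3 plan.py 500.2 287.5 9 60 5 -0.4
```

```text
[[514.6 339.1]
 [539.1 325. ]
 [489.9 237. ]
 [463.6 252.1]] [501.77310821 288.27561396]
16945 (array([462.0891 , 305.75986], dtype=float32), array([151.63087707,  64.29508343]), np.float64(153.32988978341257))
at [498.9 285.3  57.9] 60.2 rpy [180.    0.   60.2] t 9.93 w 85.3 F [-0.7  0.3  0.2] q7 -0.6
0,0,0,0.001,0,0.01,-0.4,0,0,0,0,0,0.01,-0.4,0,0,0,0.001,0,0.01,-0.4,0,0,0,0,0,0.009,-0.4,0,0,0,0.001,0,0.01,-0.4 ,
end [500.4 287.9   8.9] 60.2
```

Call:
{"op": "carry_out", "data": {
  "deltas": [0, 0, 0, 0.001, 0, 0.012, -0.4, 0, 0, 0, 0.001, 0, 0.015, -0.4, 0, 0, 0, 0, 0, 0.015, -0.4, 0, 0, 0, 0, 0, 0.005, -0.4, 0, 0, 0, 0, 0, 0, -0.4, 0, 0, 0, 0, 0, 0, -0.4]
}}

```text
clock: 10.68
eef_pos: [499.6, 289.0, 11.1]
tool_rot: [3.141, -0.001, 1.051]
force: [-0.3, -0.8, 1.1]
width: 59.6
gripper_force: 0.0
```

Call:
{"op": "carry_out", "data": {
  "deltas": [0, 0, 0, 0, 0, 0.0025, -0.4, 0, 0, 0, 0, 0, 0, 1, 0, 0, 0, 0, 0, 0, 1, 0, 0, 0, 0, 0, 0, 1, 0, 0, 0, 0, 0, 0, 1, 0, 0, 0, 0, 0, 0, 1]
}}

```text
clock: 11.42
eef_pos: [499.5, 288.9, 8.8]
tool_rot: [3.141, -0.001, 1.05]
force: [0.2, -0.6, 5.5]
width: 28.3
gripper_force: 59.7
```

```bash
python3 plan.py 501 288 80 60 4 1 480.3 -144.4 70 169.8 19 1
```

```text
at [499.5 288.9   8.8] 60.2 rpy [180.   -0.   60.2] t 11.43 w 28.3 F [ 0.2 -0.6  5.5] q7 -0.57
0,0,0,-0,0,-0.018,1,0,0,0,-0,0.001,-0.018,1,0,0,0,-0,0,-0.018,1,0,0,0,-0,0.001,-0.017,1 ,
0,0,-6,-0.02,0.01,0.001,1,0,0,-6,-0.021,0.008,0,1,0,0,-5.5,-0.022,0.006,0.001,1,0,0,-6,-0.023,0.004,0,1,0,0,-5.5,-0.023,0.001,0.001,1,0,0,-6,-0.023,-0.001,0,1,0,0,-5.5,-0.023,-0.003,0.001,1,0,0,-6,-0.022,-0.005,0,1,0,0,-5.5,-0.021,-0.008,0.001,1,0,0,-6,-0.021,-0.01,0,1,0,0,-5.5,-0.02,-0.012,0.001,1,0,0,-6,-0.018,-0.013,0,1,0,0,-5.5,-0.017,-0.015,0.001,1,0,0,-6,-0.015,-0.017,0,1,0,0,-5.5,-0.013,-0.018,0.001,1,0,0,-6,-0.012,-0.02,0,1,0,0,-5.5,-0.01,-0.021,0.001,1,0,0,-6,-0.007,-0.021,0,1,0,0,-5.5,-0.005,-0.022,0.001,1 ,
end [ 479.9 -144.4   69.8] 169.7
```

Call:
{"op": "carry_out", "data": {
  "deltas": [0, 0, 0, 0, 0, -0.011, 1, 0, 0, 0, 0, 0.001, -0.022, 1, 0, 0, 0, 0, 0, -0.022, 1, 0, 0, 0, 0, 0.001, -0.016, 1, 0, 0, -6, -0.02, 0.01, 0.001, 1, 0, 0, -6, -0.021, 0.008, 0, 1, 0, 0, -5.5, -0.022, 0.006, 0.001, 1, 0, 0, -6, -0.023, 0.004, 0, 1, 0, 0, -5.5, -0.023, 0.001, 0.001, 1, 0, 0, -6, -0.023, -0.001, 0, 1, 0, 0, -5.5, -0.023, -0.003, 0.001, 1, 0, 0, -6, -0.022, -0.005, 0, 1]
}}

```text
clock: 12.92
eef_pos: [492.0, 104.4, 75.5]
tool_rot: [-3.142, 0.0, 1.865]
force: [-0.1, -0.9, -1.0]
width: 27.7
gripper_force: 59.2
```

Call:
{"op": "carry_out", "data": {
  "deltas": [0, 0, -5.5, -0.021, -0.008, 0.001, 1, 0, 0, -6, -0.021, -0.01, 0, 1, 0, 0, -5.5, -0.02, -0.012, 0.001, 1, 0, 0, -6, -0.018, -0.013, 0, 1, 0, 0, -5.5, -0.017, -0.015, 0.001, 1, 0, 0, -6, -0.015, -0.017, 0, 1, 0, 0, -5.5, -0.013, -0.018, 0.001, 1, 0, 0, -6, -0.012, -0.02, 0, 1, 0, 0, -5.5, -0.01, -0.021, 0.001, 1, 0, 0, -6, -0.007, -0.021, 0, 1, 0, 0, -5.5, -0.005, -0.022, 0.001, 1, 0, 0, 0, 0, 0, 0, 1]
}}

```text
clock: 14.42
eef_pos: [479.3, -146.8, 69.3]
tool_rot: [-3.14, -0.0, 2.957]
force: [0.4, 0.2, -0.1]
width: 28.0
gripper_force: 59.2
```

Call:
{"op": "carry_out", "data": {
  "deltas": [0, 0, 0, 0, 0, 0, 1, 0, 0, 0, 0, 0, 0, 1]
}}

```text
clock: 14.68
eef_pos: [479.9, -143.2, 69.4]
tool_rot: [3.141, -0.0, 2.963]
force: [0.5, -0.1, -0.8]
width: 27.5
gripper_force: 59.2
```

```bash
python3 plan.py 480.3 -144.4 18.5 169.8 5 1
```

```text
at [ 479.9 -143.2   69.4] 169.8 rpy [180.   -0.  169.8] t 14.68 w 27.5 F [ 0.5 -0.1 -0.8] q7 1.3
0,0,0,-0,-0,0.01,1,0,0,0,-0,-0,0.01,1,0,0,0,-0,-0,0.01,1,0,0,0,-0,-0.001,0.01,1,0,0,0,-0.001,-0,0.011,1 ,
end [ 480.7 -144.3   18.4] 169.8
```

Call:
{"op": "carry_out", "data": {
  "deltas": [0, 0, 0, 0, 0, 0.014, 1, 0, 0, 0, 0, 0, 0.016, 1, 0, 0, 0, 0, 0, 0.014, 1, 0, 0, 0, 0, 0, 0.005, 1, 0, 0, 0, 0, 0, 0.002, 1, 0, 0, 0, 0, 0, 0, 1, 0, 0, 0, 0, 0, 0, 1]
}}

```text
clock: 15.55
eef_pos: [480.0, -144.6, 18.7]
tool_rot: [3.142, 0.001, 2.962]
force: [-0.0, -0.2, 0.1]
width: 28.2
gripper_force: 59.2
```

Call:
{"op": "carry_out", "data": {
  "deltas": [0, 0, 0, 0, 0, 0.0012, 1, 0, 0, 0, 0, 0, 0, 0, 0, 0, 0, 0, 0, 0, 0, 0, 0, 0, 0, 0, 0, 0, 0, 0, 0, 0, 0, 0, 0, 0, 0, 0, 0, 0, 0, 0, 0, 0, 0, 0, 0, -0.03, 0, 0, 0, 0, 0, 0, -0.03, 0, 0, 0, 0, 0, 0, -0.02, -0.2, 0, 0, 0, 0, 0, 0, -0.4]
}}

```text
clock: 16.8
eef_pos: [480.7, -144.8, 98.3]
tool_rot: [-3.141, 0.003, 2.961]
force: [0.1, 0.2, -1.0]
width: 59.6
gripper_force: 0.0
```

```bash
python3 plan.py 387 255.8 70 69.2 12 -0.4
```

```text
at [ 480.7 -144.8   98.3] 169.7 rpy [-180.     0.2  169.7] t 16.8 w 59.6 F [ 0.1  0.2 -1. ] q7 1.32
0,0,8.5,0.014,0.031,0.002,-0.4,0,0,8.5,0.018,0.029,0.002,-0.4,0,0,8.5,0.022,0.026,0.002,-0.4,0,0,8.5,0.026,0.023,0.002,-0.4,0,0,8.5,0.029,0.018,0.003,-0.4,0,0,8.5,0.031,0.014,0.002,-0.4,0,0,8,0.033,0.009,0.003,-0.4,0,0,8.5,0.034,0.005,0.002,-0.4,0,0,8,0.034,-0.001,0.003,-0.4,0,0,8.5,0.034,-0.005,0.002,-0.4,0,0,8,0.033,-0.011,0.003,-0.4,0,0,8.5,0.031,-0.015,0.002,-0.4 ,
end [386.5 255.5  70.3] 69.2
```

Call:
{"op": "carry_out", "data": {
  "deltas": [0, 0, 8.5, 0.014, 0.031, 0.002, -0.4, 0, 0, 8.5, 0.018, 0.029, 0.002, -0.4, 0, 0, 8.5, 0.022, 0.026, 0.002, -0.4, 0, 0, 8.5, 0.026, 0.023, 0.002, -0.4, 0, 0, 8.5, 0.029, 0.018, 0.003, -0.4, 0, 0, 8.5, 0.031, 0.014, 0.002, -0.4, 0, 0, 8, 0.033, 0.009, 0.003, -0.4, 0, 0, 8.5, 0.034, 0.005, 0.002, -0.4, 0, 0, 8, 0.034, -0.001, 0.003, -0.4, 0, 0, 8.5, 0.034, -0.005, 0.002, -0.4, 0, 0, 8, 0.033, -0.011, 0.003, -0.4, 0, 0, 8.5, 0.031, -0.015, 0.002, -0.4]
}}

```text
clock: 18.3
eef_pos: [384.6, 256.2, 68.1]
tool_rot: [3.142, 0.002, 1.203]
force: [1.5, 0.5, -0.2]
width: 59.4
gripper_force: 0.0
```

Call:
{"op": "carry_out", "data": {
  "deltas": [0, 0, 0, 0, 0, 0, -0.4, 0, 0, 0, 0, 0, 0, -0.4, 0, 0, 0, 0, 0, 0, -0.4, 0, 0, 0, 0, 0, 0, -0.4]
}}

```text
clock: 18.8
eef_pos: [385.7, 254.7, 69.2]
tool_rot: [3.141, 0.0, 1.206]
force: [0.9, 0.3, 0.0]
width: 60.0
gripper_force: 0.0
```

```bash
python3 - <<'E'
from h import *
c=ctrl.calibration("wrist");I=np.ascontiguousarray(ctrl.get_image("wrist")[:,:,::-1]);cv2.imwrite("pics/wr4.png",I)
v=c["mtx"]@(c["R"]@np.array([387,255.8,16])+c["t"]);print(v[:2]/v[2])
E
python3 plan.py 387 255.8 9 69.2 5 -0.4
```

```text
[317.60897523 221.30007726]
at [385.7 254.9  69.2] 69.1 rpy [180.    0.   69.1] t 18.85 w 59.9 F [ 0.4 -0.7  0.2] q7 -0.45
0,0,0,0,0,0.012,-0.4,0,0,0,0,0,0.012,-0.4,0,0,0,0,0,0.012,-0.4,0,0,0,0.001,0,0.012,-0.4,0,0,0,0,0.001,0.012,-0.4 ,
end [387.  255.5   9.2] 69.1
```

View pics/wr4.png

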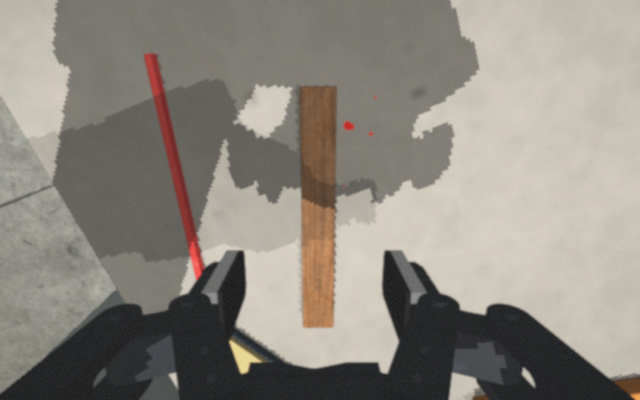

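The wrist view shows the dark 150 bar with corners at about (301,87), (336,87), (333,327), (304,327), between the fingers. The sponge is clear of them.

```bash
python3 - <<'E'
from h import *
c=ctrl.calibration("wrist")
P=[plane(c,p,16)[:2] for p in((301,87),(336,87),(333,327),(304,327))];print(np.round(P,1),np.mean(P,0))
E
python3 plan.py
```

```text
[[405.6 330.1]
 [423.  323.4]
 [370.5 184.1]
 [352.8 190.9]] [387.96157264 257.14342384]
at [385.7 254.9  69.2] 69.1 rpy [180.    0.   69.1] t 18.85 w 59.9 F [ 0.4 -0.7  0.2] q7 -0.45
end [385.7 254.9  69.2] 69.1
```

Call:
{"op": "carry_out", "data": {
  "deltas": [0, 0, 0, 0.001, 0.001, 0.012, -0.4, 0, 0, 0, 0, 0, 0.02, -0.4, 0, 0, 0, 0, 0, 0.018, -0.4, 0, 0, 0, 0, 0, 0.008, -0.4, 0, 0, 0, 0, 0, 0.002, -0.4, 0, 0, 0, 0, 0, 0, -0.4, 0, 0, 0, 0, 0, 0, -0.4]
}}

```text
clock: 19.73
eef_pos: [386.8, 256.5, 9.3]
tool_rot: [3.141, -0.0, 1.208]
force: [-0.4, 0.7, 0.4]
width: 59.6
gripper_force: 0.0
```

Call:
{"op": "carry_out", "data": {
  "deltas": [0, 0, 0, 0, 0, 0.0006, 1, 0, 0, 0, 0, 0, 0, 1, 0, 0, 0, 0, 0, 0, 1, 0, 0, 0, 0, 0, 0, 1, 0, 0, 0, 0, 0, 0, 1, 0, 0, 0, 0, 0, 0, 1]
}}

```text
clock: 20.48
eef_pos: [386.8, 256.5, 9.0]
tool_rot: [3.141, -0.001, 1.208]
force: [0.3, -0.4, 5.7]
width: 17.9
gripper_force: 59.0
```

```bash
python3 plan.py 387 256 80 69.2 4 1 515.4 -92.8 70 169.8 18 1
```

```text
at [386.8 256.5   9. ] 69.2 rpy [180.   -0.   69.2] t 20.48 w 17.9 F [ 0.3 -0.4  5.7] q7 -0.27
0,0,0,-0,0,-0.018,1,0,0,0,-0,0,-0.018,1,0,0,0,-0,0,-0.018,1,0,0,0,-0,0,-0.017,1 ,
0,0,-5.5,-0.016,0.014,0.001,1,0,0,-5.5,-0.017,0.012,0.001,1,0,0,-5.5,-0.018,0.01,0,1,0,0,-5.5,-0.019,0.009,0.001,1,0,0,-5.5,-0.019,0.007,0,1,0,0,-5.5,-0.02,0.005,0.001,1,0,0,-5.5,-0.02,0.003,0,1,0,0,-5.5,-0.021,0.001,0.001,1,0,0,-5.5,-0.021,-0.001,0,1,0,0,-5.5,-0.02,-0.003,0.001,1,0,0,-5.5,-0.02,-0.005,0,1,0,0,-5.5,-0.019,-0.007,0.001,1,0,0,-6,-0.019,-0.009,0,1,0,0,-5.5,-0.018,-0.011,0.001,1,0,0,-6,-0.016,-0.012,0,1,0,0,-5.5,-0.015,-0.014,0.001,1,0,0,-6,-0.014,-0.015,0,1,0,0,-5.5,-0.012,-0.017,0.001,1 ,
end [515.3 -92.5  70. ] 169.7
```

Call:
{"op": "carry_out", "data": {
  "deltas": [0, 0, 0, 0, 0, -0.011, 1, 0, 0, 0, 0, 0, -0.022, 1, 0, 0, 0, 0, 0, -0.022, 1, 0, 0, 0, 0, 0, -0.016, 1, 0, 0, -5.5, -0.016, 0.014, 0.001, 1, 0, 0, -5.5, -0.017, 0.012, 0.001, 1, 0, 0, -5.5, -0.018, 0.01, 0, 1, 0, 0, -5.5, -0.019, 0.009, 0.001, 1, 0, 0, -5.5, -0.019, 0.007, 0, 1, 0, 0, -5.5, -0.02, 0.005, 0.001, 1, 0, 0, -5.5, -0.02, 0.003, 0, 1, 0, 0, -5.5, -0.021, 0.001, 0.001, 1]
}}

```text
clock: 21.98
eef_pos: [444.8, 100.3, 75.0]
tool_rot: [3.142, 0.0, 1.979]
force: [1.2, 0.2, -0.7]
width: 17.8
gripper_force: 58.8
```

Call:
{"op": "carry_out", "data": {
  "deltas": [0, 0, -5.5, -0.021, -0.001, 0, 1, 0, 0, -5.5, -0.02, -0.003, 0.001, 1, 0, 0, -5.5, -0.02, -0.005, 0, 1, 0, 0, -5.5, -0.019, -0.007, 0.001, 1, 0, 0, -6, -0.019, -0.009, 0, 1, 0, 0, -5.5, -0.018, -0.011, 0.001, 1, 0, 0, -6, -0.016, -0.012, 0, 1, 0, 0, -5.5, -0.015, -0.014, 0.001, 1, 0, 0, -6, -0.014, -0.015, 0, 1, 0, 0, -5.5, -0.012, -0.017, 0.001, 1, 0, 0, 0, 0, 0, 0, 1, 0, 0, 0, 0, 0, 0, 1]
}}

```text
clock: 23.48
eef_pos: [514.6, -91.8, 69.6]
tool_rot: [3.142, -0.001, 2.961]
force: [0.1, -0.5, -1.0]
width: 18.2
gripper_force: 58.8
```

Call:
{"op": "carry_out", "data": {
  "deltas": [0, 0, 0, 0, 0, 0, 1]
}}

```text
clock: 23.6
eef_pos: [514.7, -91.3, 69.6]
tool_rot: [3.141, -0.001, 2.963]
force: [-1.1, -0.6, -0.2]
width: 18.1
gripper_force: 58.8
```

```bash
python3 - <<'E'
from h import *
I=ctrl.get_image("wrist")[:,:,::-1];cv2.imwrite("pics/wr5.png",I)
E
python3 plan.py 515.4 -92.8 19 169.8 5 1
```

```text
at [514.9 -91.4  69.6] 169.8 rpy [180.   -0.  169.8] t 23.65 w 18.1 F [0.  0.9 0.6] q7 1.32
0,0,0,-0,-0,0.01,1,0,0,0,-0,-0,0.01,1,0,0,0,-0,-0,0.01,1,0,0,0,-0,-0.001,0.01,1,0,0,0,-0.001,-0,0.011,1 ,
end [515.7 -92.6  18.6] 169.8
```

View pics/wr5.png

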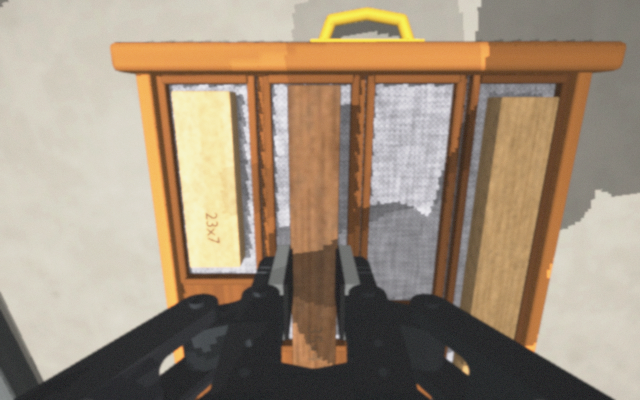

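The wrist view shows the 100 bar (left) and the 200 bar (right) lying in their bays, and the 150 bar centred over its own bay. Lowering.

Call:
{"op": "carry_out", "data": {
  "deltas": [0, 0, 0, 0, 0, 0.014, 1, 0, 0, 0, 0, 0, 0.016, 1, 0, 0, 0, 0, 0, 0.014, 1, 0, 0, 0, 0, 0, 0.005, 1, 0, 0, 0, 0, 0, 0.002, 1, 0, 0, 0, 0, 0, 0, 1, 0, 0, 0, 0, 0, 0, 1]
}}

```text
clock: 24.52
eef_pos: [515.4, -92.6, 18.9]
tool_rot: [3.142, 0.001, 2.962]
force: [0.9, -0.3, -0.8]
width: 18.1
gripper_force: 58.8
```

Call:
{"op": "carry_out", "data": {
  "deltas": [0, 0, 0, 0, 0, 0.0015, 1, 0, 0, 0, 0, 0, 0, 0.2, 0, 0, 0, 0, 0, 0, 0.2, 0, 0, 0, 0, 0, 0, 0.2, 0, 0, 0, 0, 0, 0, 0.2, 0, 0, 0, 0, 0, 0, 0.2, 0, 0, 0, 0, 0, -0.03, 0.2, 0, 0, 0, 0, 0, -0.03, 0.2, 0, 0, 0, 0, 0, -0.02, -0.2, 0, 0, 0, 0, 0, 0, -0.4]
}}

```text
clock: 25.78
eef_pos: [516.2, -92.8, 98.3]
tool_rot: [3.141, 0.003, 2.962]
force: [0.5, 0.5, -1.0]
width: 59.8
gripper_force: 0.0
```

```bash
python3 plan.py 363.1 -283.1 70 116.3 10 -0.4
```

```text
at [516.2 -92.8  98.3] 169.7 rpy [180.    0.2 169.7] t 25.77 w 59.8 F [ 0.5  0.5 -1. ] q7 1.33
0,0,5.5,0.012,-0.021,0.003,-0.4,0,0,5.5,0.01,-0.023,0.003,-0.4,0,0,5.5,0.007,-0.023,0.003,-0.4,0,0,5.5,0.005,-0.024,0.003,-0.4,0,0,5,0.003,-0.024,0.003,-0.4,0,0,5.5,0.001,-0.024,0.003,-0.4,0,0,5,-0.002,-0.024,0.003,-0.4,0,0,5.5,-0.004,-0.024,0.002,-0.4,0,0,5,-0.006,-0.024,0.003,-0.4,0,0,5.5,-0.009,-0.023,0.002,-0.4 ,
end [ 363.4 -282.8   70.3] 116.2
```

Call:
{"op": "carry_out", "data": {
  "deltas": [0, 0, 5.5, 0.012, -0.021, 0.003, -0.4, 0, 0, 5.5, 0.01, -0.023, 0.003, -0.4, 0, 0, 5.5, 0.007, -0.023, 0.003, -0.4, 0, 0, 5.5, 0.005, -0.024, 0.003, -0.4, 0, 0, 5, 0.003, -0.024, 0.003, -0.4, 0, 0, 5.5, 0.001, -0.024, 0.003, -0.4, 0, 0, 5, -0.002, -0.024, 0.003, -0.4, 0, 0, 5.5, -0.004, -0.024, 0.002, -0.4, 0, 0, 5, -0.006, -0.024, 0.003, -0.4, 0, 0, 5.5, -0.009, -0.023, 0.002, -0.4, 0, 0, 0, 0, 0, 0, -0.4, 0, 0, 0, 0, 0, 0, -0.4]
}}

```text
clock: 27.28
eef_pos: [362.6, -282.3, 69.0]
tool_rot: [3.141, -0.0, 2.028]
force: [1.2, -0.2, 0.7]
width: 59.7
gripper_force: 0.0
```

Call:
{"op": "carry_out", "data": {
  "deltas": [0, 0, 0, 0, 0, 0, -0.4, 0, 0, 0, 0, 0, 0, -0.4]
}}

```text
clock: 27.52
eef_pos: [362.9, -282.0, 69.0]
tool_rot: [3.141, -0.0, 2.03]
force: [0.6, -0.5, -0.1]
width: 59.5
gripper_force: 0.0
```

```bash
python3 - <<'E'
from h import *
c=ctrl.calibration("wrist");I=ctrl.get_image("wrist")[:,:,::-1];cv2.imwrite("pics/wr6.png",I)
E
python3 plan.py
```

```text
at [ 362.8 -282.2   69. ] 116.3 rpy [180.   -0.  116.3] t 27.57 w 59.9 F [ 0.1  0.5 -0.1] q7 1.11
end [ 362.8 -282.2   69. ] 116.3
```

View pics/wr6.png

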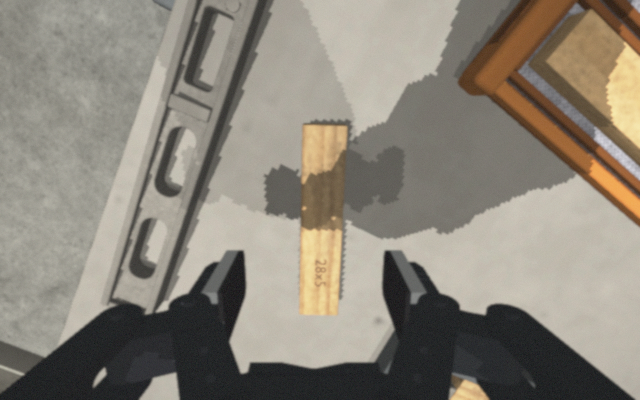

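The wrist view shows the oak 120 bar with corners at about (302,124), (348,124), (340,315), (301,315). The iron piece on the left is about 70 mm from the bar's centreline, so it clears the fingers.

```bash
python3 - <<'E'
from h import *
c=ctrl.calibration("wrist")
P=[plane(c,p,16)[:2] for p in((302,124),(348,124),(340,315),(301,315))];print(np.round(P,1),np.mean(P,0))
m=np.mean(P,0);d=m-[362.8,-282.2];r=np.radians(116.3);print("tool dx,dy",d@[np.cos(r),np.sin(r)],d@[np.sin(r),-np.cos(r)])
a=(P[0]+P[1])/2-(P[2]+P[3])/2;print(np.degrees(np.arctan2(a[1],a[0])))
E
```

```text
[[ 329.8 -232.4]
 [ 352.4 -221.3]
 [ 403.9 -330.1]
 [ 381.4 -341.2]] [ 366.86324579 -281.23770702]
tool dx,dy -0.9376245565484201 4.06900901208202
115.36594483258216
```

Call:
{"op": "carry_out", "data": {
  "deltas": [0, 0, 0.5, 0, 0.003, 0.012, -0.4, 0, 0, 0, 0, 0, 0.02, -0.4, 0, 0, 0, 0, 0, 0.018, -0.4, 0, 0, 0, 0, 0, 0.008, -0.4, 0, 0, 0, 0, 0, 0.002, -0.4, 0, 0, 0, 0, 0, 0, -0.4, 0, 0, 0, 0, 0, 0, -0.4]
}}

```text
clock: 28.45
eef_pos: [368.1, -283.5, 13.6]
tool_rot: [-3.137, -0.009, 2.019]
force: [0.2, 0.4, -0.1]
width: 60.2
gripper_force: 0.0
```

```bash
python3 plan.py; python3 -c "
from cell import ctrl
s=ctrl.read_state();print(s['qpos'].round(2),s['qd'].round(3))"
```

```text
at [ 368.1 -283.5   13.6] 115.7 rpy [-179.7   -0.5  115.7] t 28.45 w 60.2 F [ 0.2  0.4 -0.1] q7 1.49
end [ 368.1 -283.5   13.6] 115.7
[ 0.5   0.78  0.14  2.17 -0.45  0.23  1.49] [ 0.008 -0.008 -0.001  0.001 -0.003  0.003  0.006]
```

Joint 6 is at its lower limit, so I can't get fully down at the bar's centre. I'll grasp about 28 mm farther out along the bar, where the arm has range, and allow for that offset when placing.

Call:
{"op": "carry_out", "data": {
  "deltas": [0, 0, 0, -0.009, 0, 0, -0.4, 0, 0, 0, -0.01, 0, 0, -0.4, 0, 0, 0, -0.009, 0, 0, -0.4, 0, 0, 0, 0, 0, 0, -0.4, 0, 0, 0, 0, 0, 0, -0.4, 0, 0, 0, 0, 0, 0, -0.4]
}}

```text
clock: 29.2
eef_pos: [380.0, -308.4, 13.6]
tool_rot: [-3.137, -0.009, 2.019]
force: [-0.3, 0.5, 0.8]
width: 59.9
gripper_force: 0.0
```

```bash
python3 plan.py; python3 -c "
from cell import ctrl
import numpy as np
s=ctrl.read_state();print(s['qpos'].round(2));p=s['eef_pos'][:2];r=np.radians(115.6);d=p-[366.2,-281.6];print('along,across',d@[np.cos(r),np.sin(r)],d@[np.sin(r),-np.cos(r)])"
```

```text
at [ 380.  -308.4   13.6] 115.7 rpy [-179.8   -0.5  115.7] t 29.2 w 59.9 F [-0.3  0.5  0.8] q7 1.5
end [ 380.  -308.4   13.6] 115.7
[ 0.51  0.79  0.17  2.1  -0.44  0.29  1.5 ]
along,across -30.120416159539094 0.8878812196342221
```

Call:
{"op": "carry_out", "data": {
  "deltas": [-0.2, -0.5, 0, 0, 0, 0.002, -0.4, 0, 0, 0, 0, 0, 0.0025, -0.4, 0, 0, 0, 0, 0, 0, -0.4, 0, 0, 0, 0, 0, 0, -0.4, 0, 0, 0, 0, 0, 0, -0.4]
}}

```text
clock: 29.82
eef_pos: [380.3, -308.9, 9.2]
tool_rot: [-3.141, 0.0, 2.019]
force: [-0.1, -0.1, -0.7]
width: 60.0
gripper_force: 0.0
```

```bash
python3 plan.py; python3 -c "
from cell import ctrl
s=ctrl.read_state();print(s['qpos'].round(2))"
```

```text
at [ 380.3 -308.9    9.2] 115.7 rpy [-180.     0.   115.7] t 29.82 w 60.0 F [-0.1 -0.1 -0.7] q7 1.52
end [ 380.3 -308.9    9.2] 115.7
[ 0.52  0.8   0.16  2.11 -0.45  0.26  1.52]
```

Call:
{"op": "carry_out", "data": {
  "deltas": [0, 0, 0, 0, 0, 0, 1, 0, 0, 0, 0, 0, 0, 1, 0, 0, 0, 0, 0, 0, 1, 0, 0, 0, 0, 0, 0, 1, 0, 0, 0, 0, 0, 0, 1, 0, 0, 0, 0, 0, 0, 1]
}}

```text
clock: 30.58
eef_pos: [380.3, -308.9, 9.5]
tool_rot: [-3.141, 0.0, 2.019]
force: [-0.6, -0.2, 5.6]
width: 23.0
gripper_force: 59.3
```

Call:
{"op": "carry_out", "data": {
  "deltas": [0, 0, 0, 0, 0, -0.008, 1, 0, 0, 0, 0, 0, -0.015, 1, 0, 0, 0, 0, 0, -0.02, 1, 0, 0, 0, 0, 0, -0.02, 1, 0, 0, 0, 0, 0, -0.01, 1, 0, 0, 0, 0, 0, 0, 1]
}}

```text
clock: 31.32
eef_pos: [380.8, -309.1, 83.0]
tool_rot: [3.141, 0.002, 2.019]
force: [0.1, 0.2, -0.9]
width: 22.8
gripper_force: 58.9
```

```bash
python3 - <<'E'
import numpy as np
r=np.radians(169.8);a=np.array([np.cos(r),np.sin(r)])
print("target",np.array([510.8,-34.1])-30*a)
from cell import ctrl
print(ctrl.read_state()["qpos"].round(2))
E
python3 plan.py 540.3 -39.4 75 169.8 14 1
```

```text
target [540.32586824 -39.41254221]
[ 0.44  0.66  0.27  2.09 -0.4   0.44  1.47]
at [ 380.8 -309.1   83. ] 115.7 rpy [1.800e+02 1.000e-01 1.157e+02] t 31.32 w 22.8 F [ 0.1  0.2 -0.9] q7 1.47
0,0,-4,0.012,0.019,0.001,1,0,0,-4,0.011,0.019,0.001,1,0,0,-4,0.01,0.02,0,1,0,0,-4,0.008,0.021,0.001,1,0,0,-4,0.007,0.021,0,1,0,0,-4,0.005,0.022,0.001,1,0,0,-4,0.004,0.022,0,1,0,0,-3.5,0.002,0.022,0.001,1,0,0,-4,0.001,0.022,0,1,0,0,-3.5,-0.001,0.023,0.001,1,0,0,-4,-0.002,0.022,0,1,0,0,-3.5,-0.003,0.022,0.001,1,0,0,-4,-0.005,0.022,0,1,0,0,-3.5,-0.007,0.022,0.001,1 ,
end [540.5 -39.4  75. ] 169.7
```

Call:
{"op": "carry_out", "data": {
  "deltas": [0, 0, -4, 0.012, 0.019, 0.001, 1, 0, 0, -4, 0.011, 0.019, 0.001, 1, 0, 0, -4, 0.01, 0.02, 0, 1, 0, 0, -4, 0.008, 0.021, 0.001, 1, 0, 0, -4, 0.007, 0.021, 0, 1, 0, 0, -4, 0.005, 0.022, 0.001, 1, 0, 0, -4, 0.004, 0.022, 0, 1, 0, 0, -3.5, 0.002, 0.022, 0.001, 1, 0, 0, -4, 0.001, 0.022, 0, 1, 0, 0, -3.5, -0.001, 0.023, 0.001, 1, 0, 0, -4, -0.002, 0.022, 0, 1, 0, 0, -3.5, -0.003, 0.022, 0.001, 1]
}}

```text
clock: 32.83
eef_pos: [517.3, -77.1, 75.0]
tool_rot: [-3.141, -0.0, 2.835]
force: [-0.4, 0.0, -0.8]
width: 22.8
gripper_force: 58.9
```

Call:
{"op": "carry_out", "data": {
  "deltas": [0, 0, -4, -0.005, 0.022, 0, 1, 0, 0, -3.5, -0.007, 0.022, 0.001, 1, 0, 0, 0, 0, 0, 0, 1, 0, 0, 0, 0, 0, 0, 1, 0, 0, 0, 0, 0, 0, 1]
}}

```text
clock: 33.45
eef_pos: [539.5, -40.4, 73.9]
tool_rot: [-3.14, -0.001, 2.96]
force: [-0.8, -0.5, -0.6]
width: 23.0
gripper_force: 58.9
```

```bash
python3 - <<'E'
from h import *
I=ctrl.get_image("wrist")[:,:,::-1];cv2.imwrite("pics/wr7.png",I)
E
python3 plan.py 540.3 -39.4 19 169.8 5 1
```

```text
at [539.6 -40.4  74. ] 169.6 rpy [-1.799e+02 -1.000e-01  1.696e+02] t 33.5 w 22.6 F [-0.9 -0.2 -0.6] q7 1.58
0,0,0,-0,0,0.011,1,0,0,0,-0,0,0.011,1,0,0,0,-0,0,0.011,1,0,0,0,-0,0.001,0.011,1,0,0,0,-0.001,0,0.011,1 ,
end [540.8 -39.6  19. ] 169.6
```

View pics/wr7.png

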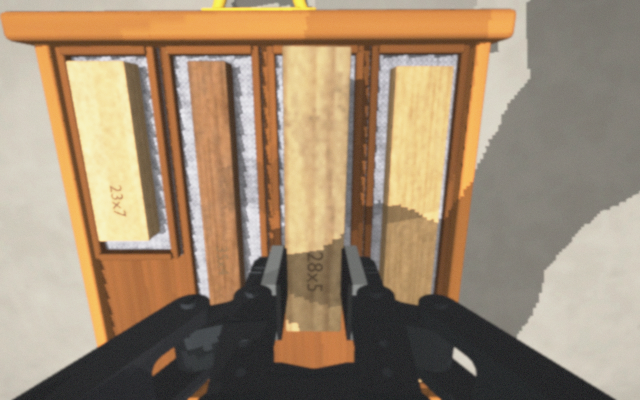

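The wrist view shows the 100, 150 and 200 bars in their bays. The 120 bar is over its own bay, with its ends at about rows 47 and 330. I'll check where it sits lengthwise.

```bash
python3 - <<'E'
from h import *
c=ctrl.calibration("wrist");p=ctrl.read_state()["eef_pos"]
for z in(80.6,):
    P=[plane(c,q,z)[:2] for q in((282,47),(352,47),(341,330),(287,330))];m=np.mean(P,0)
    r=np.radians(169.8);a=np.array([np.cos(r),np.sin(r)]);n=np.array([np.sin(r),-np.cos(r)])
    d=m-[510.8,-34.1];print(m,"len",np.linalg.norm((P[0]+P[1]-P[2]-P[3])/2),"err along,across",d@a,d@n,"tool rel",(m-p[:2])@a)
E
```

```text
[508.82988688 -33.99533979] len 118.40167197169963 err along,across 1.9575104080904007 -0.24587085173555226 tool rel 31.412814271179275
```

Call:
{"op": "carry_out", "data": {
  "deltas": [0, 0, 0, -0.001, 0, 0.014, 1, 0, 0, 0, 0, 0, 0.016, 1, 0, 0, 0, 0, 0, 0.014, 1, 0, 0, 0, 0, 0, 0.008, 1, 0, 0, 0, 0, 0, 0.002, 1, 0, 0, 0, 0, 0, 0, 1, 0, 0, 0, 0, 0, 0, 1]
}}

```text
clock: 34.38
eef_pos: [541.4, -39.5, 20.4]
tool_rot: [-3.141, 0.0, 2.962]
force: [-0.4, -0.2, -0.8]
width: 23.0
gripper_force: 58.9
```

Call:
{"op": "carry_out", "data": {
  "deltas": [0, 0, 0, 0, 0, 0.0015, 1, 0, 0, 0, 0, 0, 0.001, 1, 0, 0, 0, 0, 0, 0, 0.2, 0, 0, 0, 0, 0, 0, 0.2, 0, 0, 0, 0, 0, 0, 0.2, 0, 0, 0, 0, 0, 0, 0.2, 0, 0, 0, 0, 0, 0, 0.2, 0, 0, 0, 0, 0, -0.03, 0.2, 0, 0, 0, 0, 0, -0.04, 0.2, 0, 0, 0, 0, 0, -0.05, 0.2, 0, 0, 0, 0, 0, -0.05, 0.2, 0, 0, 0, 0, 0, 0, 0.2]
}}

```text
clock: 35.88
eef_pos: [543.8, -39.6, 191.3]
tool_rot: [3.141, 0.008, 2.962]
force: [0.6, -0.6, -0.8]
width: 34.4
gripper_force: 0.0
```

Call:
{"op": "carry_out", "data": {
  "deltas": [0, 0, 0, 0, -0.04, 0, 0, 0, 0, 0, 0, -0.05, 0, 0, 0, 0, 0, 0, -0.05, 0, 0, 0, 0, 0, 0, -0.05, 0, 0, 0, 0, 0, 0, -0.05, 0, 0, 0, 0, 0, 0, -0.03, 0, 0, 0, 0, 0, 0, 0, 0, 0, 0, 0, 0, 0, 0, 0, 0]
}}

```text
clock: 36.88
eef_pos: [492.6, -303.6, 186.5]
tool_rot: [3.14, -0.002, 2.962]
force: [-0.3, 0.2, 0.6]
width: 42.6
gripper_force: 0.0
```

```bash
python3 - <<'E'
from h import *
T=ctrl.get_image("top")[:,:,::-1];S=ctrl.get_image("scene")[:,:,::-1]
print(ctrl.read_state()["eef_pos"],ctrl.read_state()["clock"])
a=cv2.resize(T[110:265,185:525],(790,360),interpolation=cv2.INTER_CUBIC)
b=cv2.resize(S[170:300,270:550],(500,232),interpolation=cv2.INTER_CUBIC);b=cv2.copyMakeBorder(b,0,0,0,290,cv2.BORDER_CONSTANT)
cv2.imwrite("pics/fin.png",np.vstack([a,b]))
E
```

```text
[ 493.16720131 -303.10642061  186.97179324] 36.975
```

View pics/fin.png

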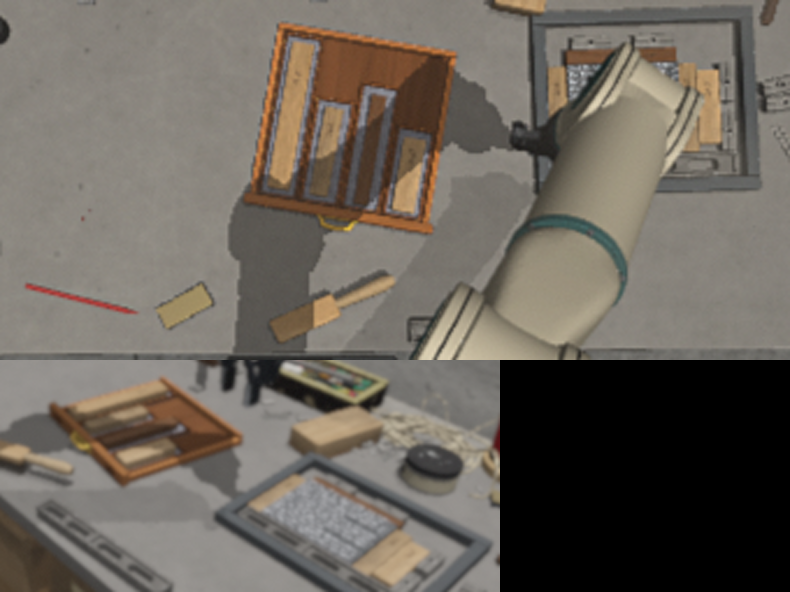

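The final picture shows all four bars flat in their own bays, with grey lining visible around each. The iron piece and the forme wood are where they were. Handing the job in.

```bash
python3 -c "
from cell import ctrl
print(ctrl.finish_job())"
```

```text
the job is handed in; nothing more can be done
None
```

All four wooden bars lie flat in the bays of their own lengths, the iron piece and the forme wood were left where they were, and the job was handed in at about 37 s of the 102 s allowed.

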